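Centrifuge lid hinge check

TASK

Check the friction hinge of the bench centrifuge's lid: lift the lid by its steel bar to about half-open (45 degrees), let go and back right off for a second to see that it stays there by itself. Then press down from above with closed fingers on the rubber ridge along the lid's front edge with a steady 5 newtons or so for about two seconds, finding the contact by feel and never more than 10 newtons, and back off, leaving the lid standing about half-open. Do not disturb the bottle, the beaker and the tube rack beside it.

Things in the scene. Friction and masses are not known exactly. Their poses are not given: they have to be found in the camera images.
- centrifuge: Grey-white bench centrifuge, fixed to the bench: a housing 230 (x) x 250 (y) x 135 high on a white foam plinth 310 x 320 x 20 (included in the 135). Origin on the bench under its centre; z up, its front (control panel, bar) faces its own -x, the hinge line is at its rear (+x), parallel to its y.
- hinge_mid (a point): Middle of the lid's hinge line, 140 mm above the bench, 108 mm behind (+x of) the centrifuge's centre; axes as the centrifuge's. The lid turns about the y axis through this point. It does not move with the lid.
- lid (a joint): Opening angle of the lid, rad: 0 shut, 1.6 fully open (upright); half-open is 0.8. The lid (210 x 240 x 12 mm plate, about 0.55 kg, may vary by 40 percent) starts shut or slightly ajar. Its hinge has strong dry friction (about 2.5 N m), so lifting it at the bar takes about 10 to 15 N and it stays where it is left; pushed down much harder than 10 N on the ridge at half-open it may slip.
- bar_mid (a point): Centre of the long side of the steel grab bar on the lid, the place to grip (from above, one finger before and one behind it). The bar is a U of 12 mm round bar; its long side is 110 mm long, parallel to the hinge (y), 52 mm out in front of the lid's front edge and free all round. In the lid's frame at x = -262, z = +6 mm from the hinge line. Axes are the lid's: -x along the lid to its front edge, z out of its upper face.
- ridge_foot (a point): On the lid's upper face, under the middle of the round rubber ridge (black, 18 mm diameter, 200 long, along the lid's front edge, parallel to the hinge). In the lid's frame at x = -197, z = +12; axes the lid's. The ridge's height is set anew each time and not measured: its axis is 4 to 20 mm from this point along the lid's z, so find it by feel. It keeps its setting and is stiff: 5 N dents it under 1 mm.
- reagent_bottle: Bystander: amber bottle, 68 mm diameter, 150 high, standing; origin under its centre.
- tube_rack: Bystander: blue tube rack 100 x 60 x 45 with capped tubes up to 74 high; origin under its centre.
- beaker: Bystander: glass beaker 64 mm diameter, 85 high; origin under its centre.

How it is judged:
By the outcome, as a careful person would: the job done as asked, in the order asked, and still so for the second after the job is handed in, with the robot touching nothing.
It also fails if it takes over 64 s, if anything falls off the work surface, if the arm or the gripper's body presses on something with over 40 N, if the wrist force passes 120 N, or if a joint passes its speed limit or range.

ROBOT

A 7-joint arm with a two-finger parallel gripper is mounted at the origin on the work surface. World frame = base frame: x ahead of the robot, y to its left, z up, the work surface at z = 0. Lengths are in m, angles in degrees, forces in N, time in s.
With the tool pointing down it reaches from about 0.425 to 0.875 m from the base axis. Payload 4.7 kg.
Tool frame: the origin (TCP) lies at the very end of the fingers, on their centre line; the grasp point (between the pads) lies 19 mm behind it; z points along the fingers, y is the direction in which the jaws open and shut (so a half turn about z gives the same grasp; the last joint's range is limited). The gripper opens to 87 mm and grips with 3 to 60 N. Pads are 19 mm wide; open, the fingers measure 117 mm over their backs; the gripper's body (75 mm by 190 mm) begins 51 mm behind the grasp point.
Start: joints at [64.062, 18.392, -4.016, 83.108, 1.295, 78.541, -3.26], TCP at [0.293, -0.58, 0.223] pointing down, gripper open.
Joint ranges: [-163.93, 163.93], [-17.29, 119.83], [-79.2, 71.16], [3.27, 140.29], [-89.18, 269.18], [5.43, 117.66], [-154.24, 154.24]. Speed limits (degrees/s): [147.25, 147.25, 180, 180, 180, 180, 180].

INTERFACE

Orientations are given as [roll, pitch, yaw] about the fixed x, y, z axes, in that order (R = Rz(yaw) Ry(pitch) Rx(roll)).
In Python, from cell import * gives the robot as it stands.
- The arm moves only by the tool arm_command, never from a script. Its argument "targets" is a list that holds one entry, the list of rows, each a list of 7 numbers: the shift along the tool's x, y, z in m, then the turn, a rotation vector about the tool's x, y, z in degrees, then the gripper's target within -1 to 1 (shut at 1, half-way at 0, fully open at -1). In form: [[[tx, ty, tz, rx, ry, rz, claw], ...]]. A call has 1 to 10 rows; each row is the pose to reach, as a shift and turn from the pose commanded when the call began, along the tool's axes at that moment; what a row does not reach only later rows make up. A row lasts 1/10 s, in which the tool goes at most 50 mm and 8.59 degrees, less where a joint would pass 70% of its speed; a pose out of reach is approached as far as the arm can. A call with a gripper value outside its range is refused whole. The fingers move at their own pace and stop on an object; "newtons" is the grip in N (left out, the last holds). Time passes only in rows, so rows that repeat a pose let the fingers close. It gives the time, the measured TCP pose, the force and the opening at its end, in the units of the state.
- get_obs(): the state, without advancing time (a new reading comes with each control period).
- read_camera(name): name is "side" or "top" or "wrist"; returns a dict with "img" (420x560x3 uint8, red, green, blue), "z_map" (420x560 float32, m along the optical axis (not along the pixel's ray), 0 where there is no reading), "K" (3x3 intrinsics, pixels), "origin" and "attitude" of the camera in the world. Camera axes: x right, y down, z forward; pixel columns grow to the right and rows downward; lengths in m; the calibration is good to about 2 mm. A picture is of the moment at which its call begins.
- sign_off(): hands the job in, once; it reports no verdict.
Trained networks look in the newest picture that a camera, given by its name, has taken for a name from the list of things; names that differ only in an ending like _2 or _b are one class to them, and where a whole thing is asked for, a point or a joint stands for the part that bears it (a point fixed in the world has none). Each returns a list of dicts, best first, with "conf" (0 to 1); they miss things now and then, are a little off and sometimes report something else, mostly with a low value. They report only what shows in the picture. A call takes as long as a camera call.
- search_frame(thing, camera): "position" ([column, row] in pixels, amid what is visible of it).
The state is a dict: "time_s": time; "qpos": joint angles; "joint_velocities": joint speeds; "effort": joint torques, N m; "tool_pos": TCP position; "tool_rot": TCP orientation; "force": force on the tool from outside, world axes, zero at the start; "wrist_torque": the same for the moment, N m; "grip_width": finger opening in m.
Only numpy, scipy, OpenCV 4.12 (cv2) and the standard library are available. Lean on these libraries where they do the work, as an engineer would, in place of code of your own. Each camera call takes 0.05 s, during which the arm holds its last target.

## Working session

There is one attempt and no reset: what is moved stays moved. The work goes in short steps, Python scripts to look and compute and a tool call to move; the robot and the scene stay as the last step left them, time stands still between calls to the robot, and variables do not carry over. Pictures are saved under pics/ and viewed, and the job is handed in when it is done.

Besides the shell and the picture viewer there is one more tool, called in YAML: its name, and indented under it one key for each argument. arm_command: Moves the arm, as the interface text tells. Its arguments: {"type":"object","properties":{"targets":{"type":"array","items":{"type":"array","items":{"type":"array","items":{"type":"number"}}}},"newtons":{"type":"number"}},"required":["targets"]}

```bash
mkdir -p pics; ls; cat > h.py <<'E'
from cell import *
import numpy as np, cv2
from scipy.spatial.transform import Rotation as R
def att(c):
    a=np.array(c["attitude"],float)
    return a if a.shape==(3,3) else R.from_euler('xyz',a,degrees=True).as_matrix()
def pts(c):
    z=c["z_map"];K=c["K"];v,u=np.mgrid[:z.shape[0],:z.shape[1]]
    P=np.stack([(u-K[0,2])/K[0,0]*z,(v-K[1,2])/K[1,1]*z,z],-1)
    return P@att(c).T+np.array(c["origin"])
def save(c,n): cv2.imwrite("pics/"+n+".png",c["img"][:,:,::-1])
def st():
    o=get_obs(); print({k:np.round(o[k],4).tolist() for k in ("time_s","qpos","tool_pos","tool_rot","force","wrist_torque","grip_width")})
    return o
E
python3 - <<'E'
from h import *
st()
for n in("side","top"):
    c=read_camera(n);save(c,n+"0");np.savez("%s0.npz"%n,**c);print(n,c["origin"],c["attitude"],c["K"][0,0])
    P=pts(c)
    for t in("centrifuge","lid","bar_mid","ridge_foot","reagent_bottle","tube_rack","beaker"):
        for d in search_frame(t,n)[:2]:
            u,v=np.round(d["position"]).astype(int);print(t,d["conf"],u,v,np.round(P[v,u],3))
E
```

```text
pics
{'time_s': 0.0, 'qpos': [64.0626, 18.4382, -4.017, 83.1756, 1.2965, 78.5376, -3.261], 'tool_pos': [0.2922, -0.58, 0.2215], 'tool_rot': [-179.8939, 0.0066, 26.7479], 'force': [0.1098, -0.4937, -1.0519], 'wrist_torque': [-0.0069, 0.0187, 0.0523], 'grip_width': 0.0872}
side [0.26910944 0.46321534 0.87372852] [-142.97957683   -0.97409359 -142.16514645] 381.5667874890288
centrifuge 0.76 290 211 [0.56  0.048 0.186]
lid 0.89 289 184 [ 0.612 -0.017  0.18 ]
ridge_foot 0.78 289 186 [ 0.609 -0.013  0.179]
reagent_bottle 0.75 210 260 [0.65  0.224 0.111]
tube_rack 0.68 354 176 [ 0.55  -0.252  0.047]
beaker 0.71 269 308 [0.502 0.197 0.005]
top [0.50801444 0.0279512  1.31538586] [-174.50103447   -0.36103222  -91.1162361 ] 501.6062754799901
centrifuge 0.56 306 205 [ 0.613 -0.032  0.177]
lid 0.62 307 200 [ 0.624 -0.034  0.177]
bar_mid 0.83 306 201 [ 0.621 -0.032  0.179]
ridge_foot 0.71 306 200 [ 0.624 -0.032  0.178]
reagent_bottle 0.64 207 192 [0.654 0.202 0.119]
reagent_bottle 0.61 395 225 [ 0.568 -0.256  0.075]
tube_rack 0.71 397 225 [ 0.568 -0.262  0.072]
beaker 0.98 207 262 [0.485 0.22  0.001]
```

View pics/side0.png

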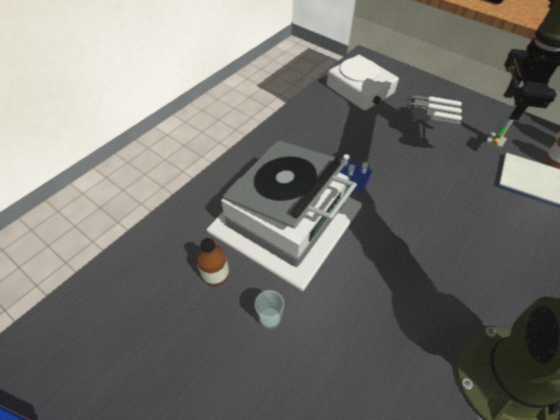

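View pics/top0.png

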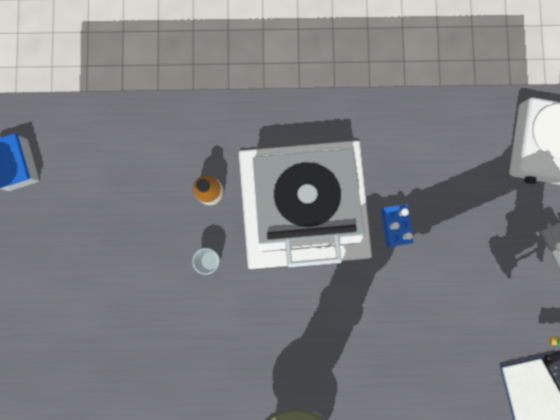

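Top view: centrifuge at about (305,205), with the bar at about (313,250) and the ridge at about (312,231). Its front faces the robot. The bottle and beaker are on its left (207,190 and 206,262), the rack on its right (397,225). The lid is slightly ajar. Now fitting the pose.

```bash
python3 - <<'E'
from h import *
for n in("top","side"):
    c=dict(np.load(n+"0.npz"));P=pts(c);z=P[...,2]
    roi=(P[...,0]>.38)&(P[...,0]<.85)&(P[...,1]>-.22)&(P[...,1]<.15)
    print(n,"bench z",np.round(np.median(z[(P[...,0]>.3)&(P[...,0]<.45)&(P[...,1]>-.1)&(P[...,1]<.1)]),4))
    m=roi&(z>.012)&(z<.03)
    m2=roi&(z>.012)
    r=cv2.minAreaRect(P[m2][:,:2].astype(np.float32)*1000);print("plinth rect",r)
    # lid plane RANSAC
    Q=P[roi&(z>.125)]
    rng=np.random.default_rng(0);best=None
    for _ in range(400):
        a,b,d=Q[rng.choice(len(Q),3,False)];nn=np.cross(b-a,d-a)
        if np.linalg.norm(nn)<1e-4: continue
        nn/=np.linalg.norm(nn);nn*=np.sign(nn[2])
        i=abs((Q-a)@nn)<.003
        if best is None or i.sum()>best.sum():best=i
    L=Q[best];cc=L.mean(0);nn=np.linalg.svd(L-cc)[2][2];nn*=np.sign(nn[2])
    print("lid n",nn,"tilt",np.degrees(np.arccos(nn[2])),"c",cc,best.sum(),"of",len(Q))
    print("lid rect",cv2.minAreaRect(L[:,:2].astype(np.float32)*1000))
    # ridge / bar: offsets
    h=(P-cc)@nn
    m=roi&(h>.008)&(h<.05);
    k,lab,s,ce=cv2.connectedComponentsWithStats(m.astype(np.uint8))
    for i in range(1,k):
        if s[i,4]>15: print("above",s[i],np.round(P[lab==i].mean(0),3),np.round(np.percentile(h[lab==i],[10,50,95]),4))
    c4=cv2.resize(c["img"][130:290,220:400] if n=="top" else c["img"][120:300,190:400],None,fx=4,fy=3.3 if 0 else 4 if n=="top" else 3,interpolation=2) if n=="top" else cv2.resize(c["img"][120:300,190:400],None,fx=3,fy=3)
    cv2.imwrite("pics/%s_crop0.png"%n,c4[...,::-1])
    np.save(n+"h.npy",h)
E
```

```text
top bench z -0.0015
plinth rect ((631.0294189453125, -34.300079345703125), (309.7157287597656, 319.62725830078125), 3.898961067199707)
lid n [0.18923983 0.0093121  0.98188674] tilt 10.921785967319373 c [ 0.63316668 -0.03723401  0.17241175] 6496 of 11275
lid rect ((609.2555541992188, -35.6690673828125), (262.6951904296875, 239.434326171875), 4.300215721130371)
above [266 225  91  15 699] [ 0.55  -0.039  0.206] [0.0132 0.0176 0.0217]
side bench z -0.0002
plinth rect ((629.4342041015625, -31.747390747070312), (307.7866516113281, 319.61383056640625), 3.997229814529419)
lid n [0.18538693 0.017599   0.982508  ] tilt 10.73229306191308 c [ 0.62685334 -0.018645    0.17456475] 4780 of 8048
lid rect ((607.8643188476562, -34.033477783203125), (261.7766418457031, 239.76161193847656), 3.887059450149536)
above [290 158  50  59 548] [ 0.548 -0.029  0.207] [0.0118 0.0176 0.0207]
```

View pics/top_crop0.png

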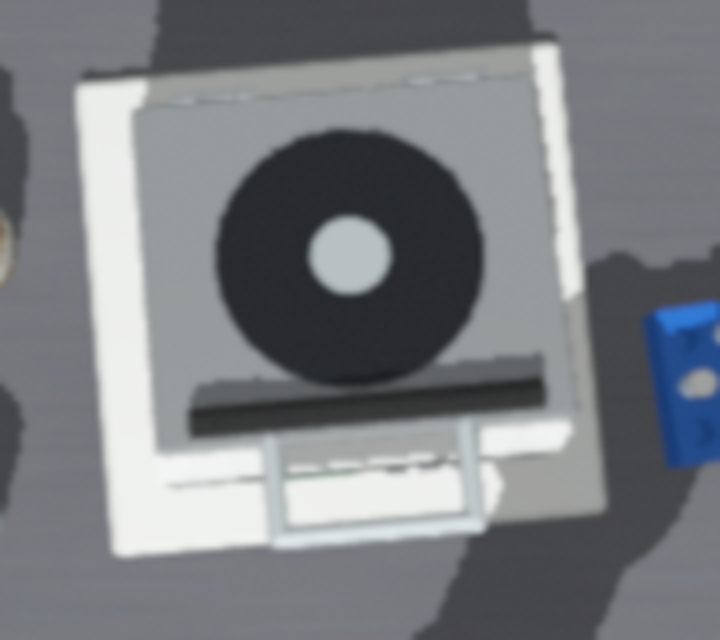

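View pics/side_crop0.png

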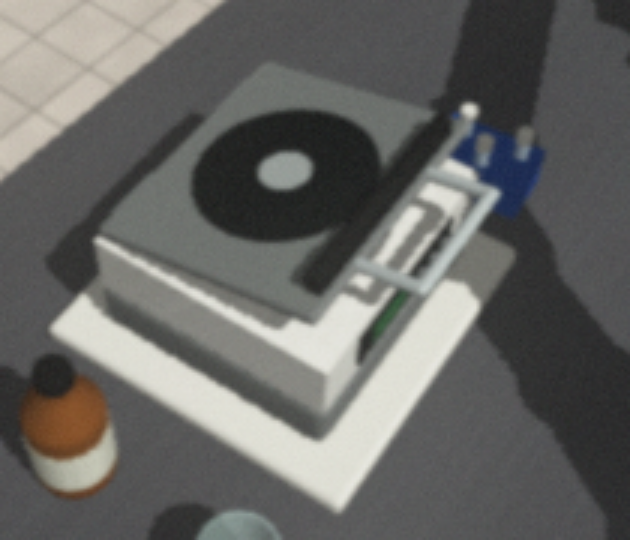

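```bash
cat >> h.py <<'E'
C=np.array([.630,-.033,0]);YAW=4.0
Rc=R.from_euler('z',YAW,degrees=True).as_matrix()
H=C+Rc@[.108,0,.14]
def lidpt(x,z,th): return H+Rc@np.array([x*np.cos(th)+z*np.sin(th),0,-x*np.sin(th)+z*np.cos(th)])
def go(p,yaw=None):
    "shift,turn in tool axes from the commanded (approx measured) pose to p,yaw pointing down"
    o=get_obs();A=R.from_euler('xyz',o["tool_rot"],degrees=True)
    t=A.inv().apply(np.array(p)-o["tool_pos"])
    r=[0,0,0]
    if yaw is not None: r=(A.inv()*R.from_euler('xyz',[180,0,yaw],degrees=True)).as_rotvec(degrees=True)
    print("shift",np.round(t,4),"turn",np.round(r,2))
E
python3 - <<'E'
from h import *
print("H",H)
for t in(10.8,):
    print(lidpt(-.262,.006,np.radians(t)),lidpt(-.197,.024,np.radians(t)))
for n in("top","side"):
    c=dict(np.load(n+"0.npz"));P=pts(c)
    Q=(P-H)@Rc; th=np.radians(10.8)
    # lid frame coords
    x=Q[...,0]*np.cos(th)-Q[...,2]*np.sin(th); z=Q[...,0]*np.sin(th)+Q[...,2]*np.cos(th); y=Q[...,1]
    m=(x<-.245)&(x>-.285)&(abs(z)<.03)&(abs(y)<.05)
    print(n,m.sum(),"bar lid x,z",np.median(x[m]),np.percentile(z[m],[10,50,90]),np.percentile(x[m],[5,95]))
    m=(x<-.24)&(x>-.285)&(abs(z)<.03)&(abs(y)<.08);print("bar y ext",np.percentile(y[m],[1,50,99]))
    m=(x<-.02)&(x>-.205)&(abs(y)<.12)&(abs(z)<.02);print("lid top z",np.median(z[m]))
    m=(x<-.18)&(x>-.212)&(abs(y)<.09)&(z>.018);print("ridge",np.median(x[m]),np.percentile(z[m],[5,50,95]))
    m=(abs(z-.012)<.006)&(abs(y)<.13)&(x>-.24)&(x<.03);print("lid ext",np.percentile(x[m],[.2,99.8]),np.percentile(y[m],[.2,99.8]))
p=lidpt(-.262,.006,np.radians(10.8))
go(p+[0,0,.10],94)
E
```

```text
H [ 0.73773692 -0.0254663   0.14      ]
[ 0.48212612 -0.04334035  0.19498763] [ 0.54918391 -0.03865121  0.20048901]
top 250 bar lid x,z -0.2614103982906321 [0.00713309 0.01076202 0.01394559] [-0.26631433 -0.25533701]
bar y ext [-0.06050352 -0.00017074  0.05894336]
lid top z 0.012295924233120113
ridge -0.19732998698867643 [0.02416744 0.02991141 0.03399496]
lid ext [-0.23602     0.00379346] [-0.12027956  0.11792105]
side 196 bar lid x,z -0.26304989585126454 [0.00778594 0.01164316 0.01389521] [-0.26685888 -0.25619397]
bar y ext [-0.05761349  0.00622481  0.06037445]
lid top z 0.013551302597633949
ridge -0.20028146308508238 [0.02106867 0.03071457 0.03383902]
lid ext [-0.23711913  0.00324569] [-0.11893042  0.12008337]
shift [ 0.4111 -0.3943 -0.0724] turn [ 0.000e+00  1.000e-02 -6.725e+01]
```

Calibration and model agree within about 2 mm: yaw 4°, lid open 10.8°. Moving to above the bar.

arm_command:
  targets:
    - [[0.05, -0.05, -0.05, 0, 0, -8, 0], [0.09, -0.085, -0.0724, 0, 0, -16, 0], [0.125, -0.12, -0.0724, 0, 0, -24, 0], [0.16, -0.155, -0.0724, 0, 0, -32, 0], [0.195, -0.19, -0.0724, 0, 0, -40, 0], [0.23, -0.225, -0.0724, 0, 0, -48, 0], [0.265, -0.26, -0.0724, 0, 0, -56, 0], [0.3, -0.295, -0.0724, 0, 0, -64, 0], [0.335, -0.33, -0.0724, 0, 0, -67.25, 0], [0.37, -0.355, -0.0724, 0, 0, -67.25, 0]]
  newtons: 40

```text
time_s: 1.8
tool_pos: [0.4515, -0.122, 0.2954]
tool_rot: [180.0, 0.1, 94.1]
force: [0.9, -0.4, -0.0]
grip_width: 0.0438
```

```bash
python3 - <<'E'
from h import *
st();go(lidpt(-.262,.006,np.radians(10.8))+[0,0,.08],94)
E
```

```text
{'time_s': 1.8, 'qpos': [43.6185, -5.0091, -29.468, 100.1683, -2.405, 84.1313, 18.5412], 'tool_pos': [0.4515, -0.122, 0.2954], 'tool_rot': [179.9561, 0.0876, 94.0538], 'force': [0.9465, -0.3603, -0.0422], 'wrist_torque': [-0.0768, -0.107, -0.0419], 'grip_width': 0.0438}
shift [0.0764 0.0361 0.0204] turn [0.04 0.09 0.05]
```

arm_command:
  targets:
    - [[0.05, 0.02, 0.02, 0, 0, 0, 0], [0.05, 0.02, 0.02, 0, 0, 0, 0], [0.05, 0.02, 0.02, 0, 0, 0, 0], [0.05, 0.02, 0.02, 0, 0, 0, 0]]

```text
time_s: 2.2
tool_pos: [0.4677, -0.0743, 0.2751]
tool_rot: [-180.0, 0.1, 93.9]
force: [-0.6, 0.0, 1.1]
grip_width: 0.0435
```

```bash
python3 - <<'E'
from h import *
st();go(lidpt(-.262,.006,np.radians(10.8))+[0,0,-.019],94)
c=read_camera("wrist");save(c,"w1");P=pts(c)
print(search_frame("bar_mid","wrist")[:2])
Q=(P-H)@Rc; th=np.radians(10.8)
x=Q[...,0]*np.cos(th)-Q[...,2]*np.sin(th); z=Q[...,0]*np.sin(th)+Q[...,2]*np.cos(th); y=Q[...,1]
m=(x<-.245)&(x>-.285)&(abs(z)<.03)&(abs(y)<.05)
print(m.sum(),np.median(x[m]),np.percentile(z[m],[10,50,90]),np.percentile(x[m],[5,95]))
E
```

```text
{'time_s': 2.2, 'qpos': [40.8438, -3.7994, -33.0942, 101.349, -2.0383, 81.834, 11.9978], 'tool_pos': [0.4677, -0.0743, 0.2751], 'tool_rot': [-179.995, 0.056, 93.9012], 'force': [-0.6497, 0.0212, 1.0818], 'wrist_torque': [-0.0256, -0.0388, -0.0135], 'grip_width': 0.0435}
shift [0.03   0.0165 0.0991] turn [-0.01  0.06 -0.1 ]
[{'position': [464.8, 147.0], 'conf': 0.97}]
2738 -0.26166830973779787 [0.00977827 0.01257212 0.01386165] [-0.26603495 -0.25536692]
```

View pics/w1.png

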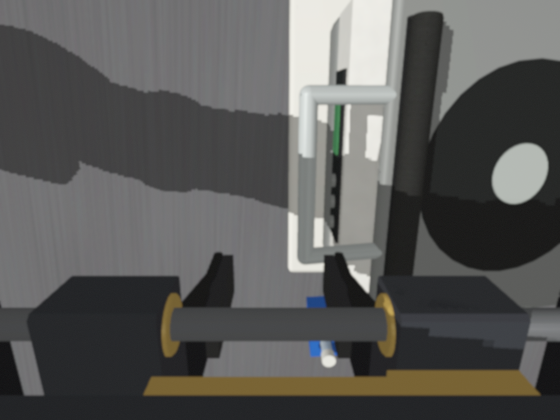

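The wrist view shows the bar's long side at about column 307, rows 95–255. The fingers are centred at about column 280, so they need 16 mm sideways and 30 mm along, as calculated. Aligning and descending.

arm_command:
  targets:
    - [[0.03, 0.0165, 0.02, 0, 0, 0, 0], [0.03, 0.0165, 0.04, 0, 0, 0, 0], [0.03, 0.0165, 0.06, 0, 0, 0, 0], [0.03, 0.0165, 0.075, 0, 0, 0, 0], [0.03, 0.0165, 0.085, 0, 0, 0, 0], [0.03, 0.0165, 0.095, 0, 0, 0, 0], [0.03, 0.0165, 0.099, 0, 0, 0, 0], [0.03, 0.0165, 0.099, 0, 0, 0, 0]]

```text
time_s: 3.1
tool_pos: [0.4822, -0.042, 0.1757]
tool_rot: [-180.0, -0.0, 94.0]
force: [-0.1, 0.1, -0.1]
grip_width: 0.0435
```

```bash
python3 - <<'E'
from h import *
st();go(lidpt(-.262,.006,np.radians(10.8))+[0,0,-.019],94)
c=read_camera("wrist");save(c,"w2")
E
```

```text
{'time_s': 3.1, 'qpos': [38.1753, 1.4356, -36.5048, 108.504, 0.9028, 70.3682, 5.3388], 'tool_pos': [0.4822, -0.042, 0.1757], 'tool_rot': [-179.9765, -0.006, 93.9634], 'force': [-0.0819, 0.0988, -0.0748], 'wrist_torque': [0.0047, -0.0933, -0.055], 'grip_width': 0.0435}
shift [-0.0013 -0.0001 -0.0003] turn [-0.02 -0.01 -0.04]
```

View pics/w2.png

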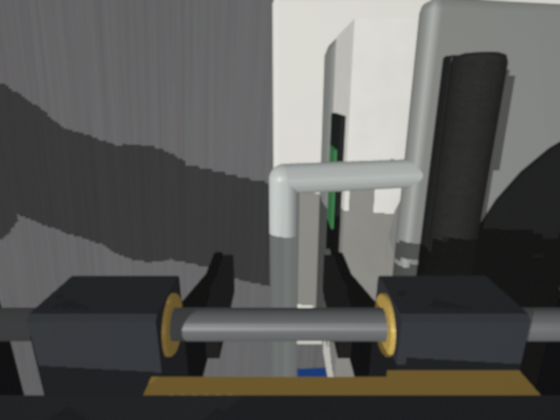

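The bar, at column 284, is centred between the fingers. Closing.

arm_command:
  targets:
    - [[0, 0, 0, 0, 0, 0, 1], [0, 0, 0, 0, 0, 0, 1], [0, 0, 0, 0, 0, 0, 1], [0, 0, 0, 0, 0, 0, 1], [0, 0, 0, 0, 0, 0, 1], [0, 0, 0, 0, 0, 0, 1]]
  newtons: 45

```text
time_s: 3.75
tool_pos: [0.4845, -0.0415, 0.1762]
tool_rot: [179.7, 0.0, 94.0]
force: [6.6, 0.5, -3.5]
grip_width: 0.0105
```

```bash
python3 - <<'E'
from h import *
st()
p0=lidpt(-.262,.006,np.radians(10.8))
for t in np.linspace(10.8,45.8,22)[1:]:
    d=Rc.T@(lidpt(-.262,.006,np.radians(t))-p0); print(round(t,1),np.round(d,4))
E
```

```text
{'time_s': 3.75, 'qpos': [38.1495, 1.4413, -36.5376, 108.4391, 0.8919, 70.0969, 5.3352], 'tool_pos': [0.4845, -0.0415, 0.1762], 'tool_rot': [179.6916, 0.0109, 94.0137], 'force': [6.5595, 0.4805, -3.4618], 'wrist_torque': [0.011, -1.4376, -0.036], 'grip_width': 0.0105}
12.5 [0.0017 0.     0.0074]
14.1 [0.0036 0.     0.0148]
15.8 [0.0058 0.     0.0221]
17.5 [0.0081 0.     0.0294]
19.1 [ 0.0107 -0.      0.0366]
20.8 [0.0134 0.     0.0437]
22.5 [0.0164 0.     0.0507]
24.1 [0.0196 0.     0.0576]
25.8 [0.023  0.     0.0644]
27.5 [0.0265 0.     0.0712]
29.1 [0.0303 0.     0.0778]
30.8 [0.0343 0.     0.0843]
32.5 [0.0384 0.     0.0907]
34.1 [0.0427 0.     0.097 ]
35.8 [0.0472 0.     0.1031]
37.5 [ 0.0519 -0.      0.1091]
39.1 [0.0568 0.     0.115 ]
40.8 [0.0618 0.     0.1208]
42.5 [0.067  0.     0.1263]
44.1 [0.0724 0.     0.1318]
45.8 [ 0.0779 -0.      0.137 ]
```

Gripped at 10.5 mm. The 6.6 N sideways force says the bar is about 2 mm further back, so I'll include that offset while lifting along the arc.

arm_command:
  targets:
    - [[0, 0.003, -0.003, 0, 0, 0, 1], [0, 0.0045, -0.0094, 0, 0, 0, 1], [0, 0.006, -0.0148, 0, 0, 0, 1], [0, 0.008, -0.0221, 0, 0, 0, 1], [0, 0.01, -0.0294, 0, 0, 0, 1], [0, 0.013, -0.0366, 0, 0, 0, 1], [0, 0.0155, -0.0437, 0, 0, 0, 1], [0, 0.0185, -0.0507, 0, 0, 0, 1], [0, 0.022, -0.0576, 0, 0, 0, 1], [0, 0.025, -0.0644, 0, 0, 0, 1]]
  newtons: 55

```text
time_s: 4.75
tool_pos: [0.5065, -0.04, 0.2397]
tool_rot: [-179.8, -0.0, 94.0]
force: [2.8, -1.1, -16.0]
grip_width: 0.0103
```

```bash
python3 - <<'E'
from h import *
st()
E
```

```text
{'time_s': 4.75, 'qpos': [37.5716, 2.4168, -36.7382, 100.2391, 1.4611, 77.9812, 4.5376], 'tool_pos': [0.5065, -0.04, 0.2397], 'tool_rot': [-179.8483, -0.0292, 93.988], 'force': [2.8033, -1.1486, -15.9651], 'wrist_torque': [-0.0916, -0.4993, -0.0063], 'grip_width': 0.0103}
```

Tracking the arc, lifting force about 16 N. Continuing to about 45.5°.

arm_command:
  targets:
    - [[0, 0.0035, -0.0068, 0, 0, 0, 1], [0, 0.0073, -0.0134, 0, 0, 0, 1], [0, 0.0113, -0.0199, 0, 0, 0, 1], [0, 0.0154, -0.0263, 0, 0, 0, 1], [0, 0.0197, -0.0326, 0, 0, 0, 1], [0, 0.0242, -0.0387, 0, 0, 0, 1], [0, 0.0289, -0.0447, 0, 0, 0, 1], [0, 0.0338, -0.0506, 0, 0, 0, 1], [0, 0.0388, -0.0564, 0, 0, 0, 1], [0, 0.044, -0.0619, 0, 0, 0, 1]]

```text
time_s: 5.75
tool_pos: [0.5497, -0.037, 0.3029]
tool_rot: [-179.8, 0.0, 94.0]
force: [-6.7, 0.2, -9.3]
grip_width: 0.0103
```

arm_command:
  targets:
    - [[0, 0.0054, -0.0055, 0, 0, 0, 1], [0, 0.011, -0.0107, 0, 0, 0, 1], [0, 0.011, -0.0107, 0, 0, 0, 1], [0, 0.011, -0.0107, 0, 0, 0, 1]]

```text
time_s: 6.15
tool_pos: [0.5613, -0.0362, 0.3147]
tool_rot: [-179.9, 0.0, 94.0]
force: [-7.5, -1.4, -6.1]
grip_width: 0.0106
```

```bash
cat >> h.py <<'E'
def lidfit(c):
    "tilt of lid, using points in the lid band"
    P=pts(c);Q=(P-H)@Rc
    m=(abs(Q[...,1])<.112)&(Q[...,2]>.015)&(Q[...,0]<.03)&(Q[...,0]>-.21)
    q=Q[m];rng=np.random.default_rng(0);best=None
    for _ in range(400):
        a,b,d=q[rng.choice(len(q),3,False)];nn=np.cross(b-a,d-a)
        if np.linalg.norm(nn)<1e-4: continue
        nn/=np.linalg.norm(nn);i=abs((q-a)@nn)<.0025
        if best is None or i.sum()>best.sum():best=i
    L=q[best];cc=L.mean(0);nn=np.linalg.svd(L-cc,full_matrices=False)[2][2];nn*=np.sign(nn[2])
    th=np.arctan2(nn[0],nn[2]);print("lid deg",np.degrees(th),"ny",nn[1],"off",cc@nn,best.sum(),len(q))
    x=Q[...,0]*np.cos(th)-Q[...,2]*np.sin(th); z=Q[...,0]*np.sin(th)+Q[...,2]*np.cos(th)
    m=(x<-.18)&(x>-.212)&(abs(Q[...,1])<.09)&(z>.018)&(z<.06)
    if m.sum()>20: print("ridge",m.sum(),np.median(x[m]),np.percentile(z[m],[5,50,95]))
    return th
E
python3 - <<'E'
from h import *
o=st()
p=Rc.T@(np.array(o["tool_pos"])+[-.0023,0,.019]-H);print("bar rel",p,"th",np.degrees(np.arctan2(p[2],-p[0])-np.arctan2(.006,.262)))
for n in("top","side"):
    c=read_camera(n);save(c,n+"2");lidfit(c)
E
```

```text
{'time_s': 6.15, 'qpos': [34.4781, 8.7486, -37.6554, 86.1361, 5.3699, 87.04, 0.8339], 'tool_pos': [0.5613, -0.0362, 0.3147], 'tool_rot': [-179.8904, 0.029, 93.9757], 'force': [-7.493, -1.4187, -6.0669], 'wrist_torque': [-0.1532, 1.8005, -0.0051], 'grip_width': 0.0106}
bar rel [-0.17908606  0.00176827  0.19371212] th 45.93485634992701
lid deg 45.4743097185156 ny 0.004645813775568531 off 0.013151780895401572 2518 8244
ridge 222 -0.2010922466056873 [0.01927258 0.02924844 0.03305134]
lid deg 63.216160180667686 ny -0.9936035329179612 off -0.03231723757704139 2135 8050
```

View pics/side2.png

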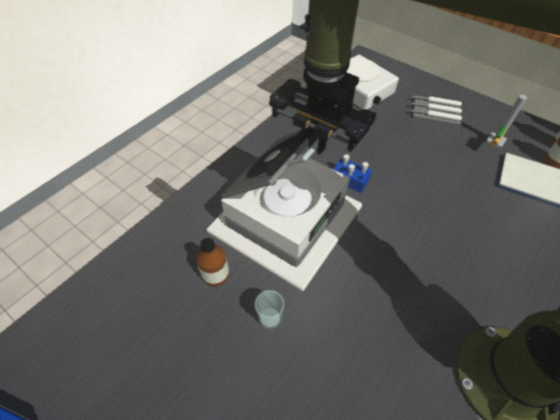

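The side view shows the lid held about half-open (bar around (305,155)), with the bottle, beaker and rack unmoved. The top camera fit gives 45.5°. Releasing and backing straight up.

arm_command:
  targets:
    - [[0, -0.001, 0, 0, 0, 0, 0.3], [0, -0.001, 0, 0, 0, 0, 0.1], [0, -0.001, 0, 0, 0, 0, 0.1], [0, -0.001, 0, 0, 0, 0, 0.1], [0, -0.001, -0.01, 0, 0, 0, 0.1], [0, -0.001, -0.025, 0, 0, 0, 0.1], [0, -0.001, -0.05, 0, 0, 0, 0.1], [0, -0.001, -0.08, 0, 0, 0, 0.1], [0, -0.001, -0.11, 0, 0, 0, 0.1], [0, -0.001, -0.12, 0, 0, 0, 0.1]]

```text
time_s: 7.25
tool_pos: [0.5622, -0.0359, 0.4376]
tool_rot: [179.6, 0.0, 94.0]
force: [-0.2, -0.1, 0.6]
grip_width: 0.0389
```

arm_command:
  targets:
    - [[0, 0, 0, 0, 0, 0, 1], [0, 0, 0, 0, 0, 0, 1], [0, 0, 0, 0, 0, 0, 1], [0, 0, 0, 0, 0, 0, 1], [0, 0, 0, 0, 0, 0, 1], [0, 0, 0, 0, 0, 0, 1], [0, 0, 0, 0, 0, 0, 1], [0, 0, 0, 0, 0, 0, 1], [0, 0, 0, 0, 0, 0, 1], [0, 0, 0, 0, 0, 0, 1]]
  newtons: 20

```text
time_s: 8.25
tool_pos: [0.5611, -0.0362, 0.433]
tool_rot: [180.0, 0.0, 94.0]
force: [0.5, -0.3, 0.0]
grip_width: 0.0006
```

arm_command:
  targets:
    - [[0, 0, 0, 0, 0, 0, 1], [0, 0, 0, 0, 0, 0, 1], [0, 0, 0, 0, 0, 0, 1], [0, 0, 0, 0, 0, 0, 1], [0, 0, 0, 0, 0, 0, 1]]

```text
time_s: 8.75
tool_pos: [0.5611, -0.0362, 0.4329]
tool_rot: [180.0, 0.0, 94.0]
force: [0.4, 0.5, -0.1]
grip_width: 0.0003
```

```bash
python3 - <<'E'
from h import *
st()
for n in("top","side","wrist"):
    c=read_camera(n);save(c,n+"3");np.savez(n+"3.npz",**c);print(n);lidfit(c)
E
```

```text
{'time_s': 8.75, 'qpos': [33.0755, 9.5224, -37.938, 72.0977, 5.9386, 100.311, 0.5875], 'tool_pos': [0.5611, -0.0362, 0.4329], 'tool_rot': [179.9993, 0.0047, 93.9985], 'force': [0.4032, 0.4687, -0.0704], 'wrist_torque': [-0.0116, -0.0901, 0.0141], 'grip_width': 0.0003}
top
lid deg -2.0901131340665726 ny -0.02224245915344743 off 0.7055034809944943 2773 9734
side
lid deg -38.06249261848988 ny 0.999955127886228 off 0.03159459723919959 1321 6998
wrist
lid deg -7.644504610465894 ny 0.9774922559826992 off 0.11549836007538421 23770 77893
ridge 3052 -0.19846541143670443 [0.01932329 0.02177066 0.0239456 ]
```

View pics/wrist3.png

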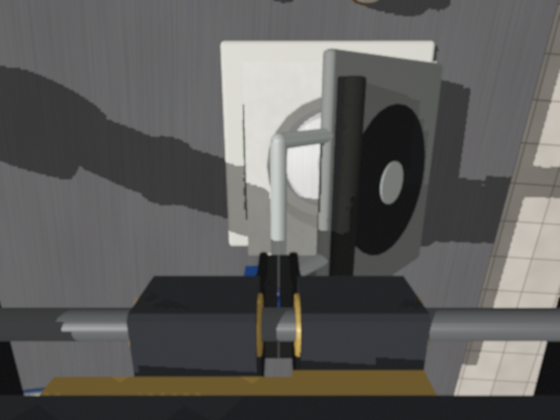

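View pics/side3.png

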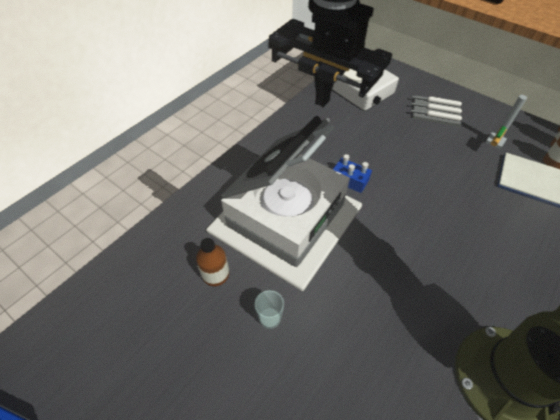

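The lid stands alone half-open (side view around (290,160), wrist view at columns 325–440), and the gripper is clear of it. Now measuring the angle and ridge from the wrist view with a narrower mask.

```bash
cat >> h.py <<'E'
def lidfit2(c):
    Q=(pts(c)-H)@Rc;best=(0,)
    for t in np.radians(np.arange(35,56,.25)):
        x=Q[...,0]*np.cos(t)-Q[...,2]*np.sin(t); z=Q[...,0]*np.sin(t)+Q[...,2]*np.cos(t)
        m=(abs(Q[...,1])<.115)&(x>-.18)&(x<-.03)&(abs(z-.012)<.004)
        s=m.sum()
        if s>best[0]: best=(s,t,m)
    s,t,m=best
    a,b=np.polyfit(Q[m][:,0],Q[m][:,2],1); th=-np.arctan(a)
    x=Q[...,0]*np.cos(th)-Q[...,2]*np.sin(th); z=Q[...,0]*np.sin(th)+Q[...,2]*np.cos(th)
    print("lid deg",np.degrees(t),np.degrees(th),s,"z off",np.median(z[m]))
    r=(x<-.186)&(x>-.209)&(abs(Q[...,1])<.09)&(z>.018)&(z<.06)
    if r.sum()>20: print("ridge",r.sum(),np.median(x[r]),np.percentile(z[r],[50,95]),"top world",np.percentile((Q@Rc.T+H)[r][:,2],98))
    return th
E
python3 - <<'E'
from h import *
for n in("top","wrist","side"):
    print(n);th=lidfit2(dict(np.load(n+"3.npz")))
for th in np.radians([44.5,45.5]):
  for h in(.004,.012,.013,.020):
    p=lidpt(-.197,.012+h,th);print(np.degrees(th),h,np.round(p,4),"top",round(p[2]+.009,4))
E
```

```text
top
lid deg 46.0 45.62943082006182 1564 z off 0.012542161726135797
ridge 236 -0.2016304135517113 [0.02850284 0.03250271] top world 0.3070486951178171
wrist
lid deg 47.0 45.624820921587286 13080 z off 0.015533760608385332
ridge 4204 -0.20280184965526799 [0.02926637 0.03332658] top world 0.3068268500162497
side
lid deg 46.75 45.403980307084325 888 z off 0.014993651547620742
ridge 522 -0.20330865929757386 [0.02720644 0.03307769] top world 0.30685678072000844
44.5 0.004 [ 0.6088 -0.0345  0.2895] top 0.2985
44.5 0.012 [ 0.6143 -0.0341  0.2952] top 0.3042
44.5 0.013 [ 0.615  -0.034   0.2959] top 0.3049
44.5 0.02 [ 0.6199 -0.0337  0.3009] top 0.3099
45.5 0.004 [ 0.6114 -0.0343  0.2917] top 0.3007
45.5 0.012 [ 0.6171 -0.0339  0.2973] top 0.3063
45.5 0.013 [ 0.6178 -0.0339  0.298 ] top 0.307
45.5 0.02 [ 0.6228 -0.0335  0.3029] top 0.3119
```

Three cameras agree on 45.5°, with the ridge top at about z = 0.307, x ≈ 0.617. Moving over the ridge, then feeling downward.

arm_command:
  targets:
    - [[-0.0005, 0.015, 0.01, 0, 0, 0, 1], [-0.001, 0.035, 0.03, 0, 0, 0, 1], [-0.0017, 0.05, 0.055, 0, 0, 0, 1], [-0.0017, 0.056, 0.08, 0, 0, 0, 1], [-0.0017, 0.056, 0.1, 0, 0, 0, 1], [-0.0017, 0.056, 0.112, 0, 0, 0, 1], [-0.0017, 0.056, 0.117, 0, 0, 0, 1], [-0.0017, 0.056, 0.117, 0, 0, 0, 1], [-0.0017, 0.056, 0.117, 0, 0, 0, 1], [-0.0017, 0.056, 0.117, 0, 0, 0, 1]]

```text
time_s: 9.9
tool_pos: [0.6175, -0.0339, 0.3173]
tool_rot: [179.9, 0.0, 94.0]
force: [0.0, -0.0, 0.3]
grip_width: 0.0001
```

```bash
python3 - <<'E'
from h import *
st();c=read_camera("side");save(c,"side4")
cv2.imwrite("pics/side4c.png",cv2.resize(c["img"][30:230,190:400],None,fx=3,fy=3)[...,::-1]);st()
E
```

```text
{'time_s': 9.9, 'qpos': [30.574, 16.4067, -37.9626, 78.1118, 10.0427, 88.7161, -2.4552], 'tool_pos': [0.6175, -0.0339, 0.3173], 'tool_rot': [179.8778, 0.0294, 93.9904], 'force': [0.0175, -0.0383, 0.33], 'wrist_torque': [0.0152, -0.1028, 0.021], 'grip_width': 0.0001}
{'time_s': 9.95, 'qpos': [30.573, 16.4154, -37.9616, 78.1258, 10.0439, 88.7115, -2.455], 'tool_pos': [0.6175, -0.0339, 0.3171], 'tool_rot': [179.8943, 0.0263, 93.993], 'force': [0.1776, 0.267, -0.0578], 'wrist_torque': [-0.0636, -0.046, -0.0414], 'grip_width': 0.0001}
```

View pics/side4c.png

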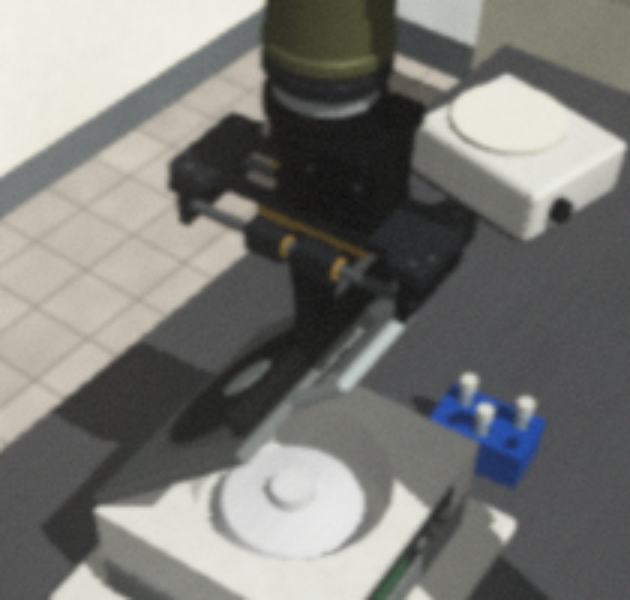

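The closed fingers are just above the ridge and not touching it (force about 0). Feeling down in small steps.

arm_command:
  targets:
    - [[0, 0, 0.0015, 0, 0, 0, 1], [0, 0, 0.003, 0, 0, 0, 1], [0, 0, 0.0045, 0, 0, 0, 1], [0, 0, 0.0045, 0, 0, 0, 1]]

```text
time_s: 10.35
tool_pos: [0.6169, -0.034, 0.311]
tool_rot: [-180.0, 0.0, 94.0]
force: [1.1, 0.4, 0.0]
grip_width: 0.0003
```

arm_command:
  targets:
    - [[0, 0, 0.001, 0, 0, 0, 1], [0, 0, 0.002, 0, 0, 0, 1], [0, 0, 0.002, 0, 0, 0, 1]]

```text
time_s: 10.65
tool_pos: [0.617, -0.034, 0.3092]
tool_rot: [-180.0, 0.0, 94.0]
force: [0.1, 0.8, -0.3]
grip_width: 0.0006
```

arm_command:
  targets:
    - [[0, 0, 0.0005, 0, 0, 0, 1], [0, 0, 0.001, 0, 0, 0, 1], [0, 0, 0.001, 0, 0, 0, 1]]

```text
time_s: 10.95
tool_pos: [0.6171, -0.034, 0.3084]
tool_rot: [-180.0, 0.0, 94.0]
force: [-0.9, -0.9, 0.4]
grip_width: 0.0005
```

arm_command:
  targets:
    - [[0, 0, 0.0005, 0, 0, 0, 1], [0, 0, 0.001, 0, 0, 0, 1], [0, 0, 0.001, 0, 0, 0, 1]]

```text
time_s: 11.25
tool_pos: [0.617, -0.034, 0.3073]
tool_rot: [-180.0, 0.0, 94.0]
force: [0.4, -0.4, -0.7]
grip_width: 0.0004
```

arm_command:
  targets:
    - [[0, 0, 0.0005, 0, 0, 0, 1], [0, 0, 0.0005, 0, 0, 0, 1]]

```text
time_s: 11.45
tool_pos: [0.6171, -0.034, 0.3068]
tool_rot: [-180.0, 0.0, 94.0]
force: [-0.5, -0.1, 0.2]
grip_width: 0.0003
```

arm_command:
  targets:
    - [[0, 0, 0.0005, 0, 0, 0, 1], [0, 0, 0.0005, 0, 0, 0, 1]]

```text
time_s: 11.65
tool_pos: [0.6171, -0.034, 0.3065]
tool_rot: [180.0, 0.0, 94.0]
force: [-0.1, 0.1, 0.7]
grip_width: 0.0005
```

arm_command:
  targets:
    - [[0, 0, 0.0005, 0, 0, 0, 1], [0, 0, 0.0005, 0, 0, 0, 1]]

```text
time_s: 11.85
tool_pos: [0.6172, -0.034, 0.3064]
tool_rot: [180.0, 0.0, 94.0]
force: [-1.3, 0.4, 2.8]
grip_width: 0.0005
```

arm_command:
  targets:
    - [[0, 0, 0.0005, 0, 0, 0, 1], [0, 0, 0.0005, 0, 0, 0, 1]]

```text
time_s: 12.05
tool_pos: [0.6172, -0.034, 0.3064]
tool_rot: [179.9, 0.0, 94.0]
force: [-1.0, 0.2, 5.4]
grip_width: 0.0006
```

Contact at z ≈ 0.3065, force now about 5 N. Holding here.

arm_command:
  targets:
    - [[0, 0, 0, 0, 0, 0, 1], [0, 0, 0, 0, 0, 0, 1]]

```text
time_s: 12.25
tool_pos: [0.6172, -0.034, 0.3063]
tool_rot: [179.9, 0.0, 94.0]
force: [-1.6, 0.5, 4.6]
grip_width: 0.0007
```

arm_command:
  targets:
    - [[0, 0, 0, 0, 0, 0, 1], [0, 0, 0, 0, 0, 0, 1]]

```text
time_s: 12.45
tool_pos: [0.6171, -0.0339, 0.3063]
tool_rot: [180.0, 0.0, 94.0]
force: [-0.9, -1.1, 5.0]
grip_width: 0.0008
```

arm_command:
  targets:
    - [[0, 0, 0, 0, 0, 0, 1], [0, 0, 0, 0, 0, 0, 1], [0, 0, 0, 0, 0, 0, 1], [0, 0, 0, 0, 0, 0, 1], [0, 0, 0, 0, 0, 0, 1], [0, 0, 0, 0, 0, 0, 1], [0, 0, 0, 0, 0, 0, 1]]

```text
time_s: 13.15
tool_pos: [0.6172, -0.034, 0.3064]
tool_rot: [179.9, 0.0, 94.0]
force: [-1.3, 0.2, 5.0]
grip_width: 0.0001
```

arm_command:
  targets:
    - [[0, 0, 0, 0, 0, 0, 1], [0, 0, 0, 0, 0, 0, 1], [0, 0, 0, 0, 0, 0, 1], [0, 0, 0, 0, 0, 0, 1], [0, 0, 0, 0, 0, 0, 1], [0, 0, 0, 0, 0, 0, 1], [0, 0, 0, 0, 0, 0, 1], [0, 0, 0, 0, 0, 0, 1], [0, 0, 0, 0, 0, 0, 1], [0, 0, 0, 0, 0, 0, 1]]

```text
time_s: 14.15
tool_pos: [0.6172, -0.034, 0.3064]
tool_rot: [179.9, 0.0, 94.0]
force: [-1.0, 0.7, 4.9]
grip_width: 0.0004
```

arm_command:
  targets:
    - [[0, 0, -0.01, 0, 0, 0, 1], [0, 0, -0.03, 0, 0, 0, 1], [0, 0, -0.06, 0, 0, 0, 1], [0, 0, -0.09, 0, 0, 0, 1], [0, 0, -0.11, 0, 0, 0, 1], [0, 0, -0.12, 0, 0, 0, 1], [0, 0, -0.12, 0, 0, 0, 1], [0, 0, -0.12, 0, 0, 0, 1], [0, 0, -0.12, 0, 0, 0, 1], [0, 0, -0.12, 0, 0, 0, 1]]

```text
time_s: 15.15
tool_pos: [0.6167, -0.0342, 0.4242]
tool_rot: [-179.9, -0.0, 94.0]
force: [-0.0, 0.1, -0.0]
grip_width: 0.0005
```

```bash
python3 - <<'E'
from h import *
st()
for n in("top","side"):
    c=read_camera(n);save(c,n+"5");print(n);lidfit2(c);P=pts(c)
    for t in("reagent_bottle","tube_rack","beaker"):
        for d in search_frame(t,n)[:1]:
            u,v=np.round(d["position"]).astype(int);print(t,d["conf"],u,v,np.round(P[v,u],3))
E
```

```text
{'time_s': 15.15, 'qpos': [28.282, 17.3727, -38.1208, 64.8696, 10.8209, 101.225, -2.4473], 'tool_pos': [0.6167, -0.0342, 0.4242], 'tool_rot': [-179.8818, -0.0008, 93.9912], 'force': [-0.0321, 0.1339, -0.0481], 'wrist_torque': [0.0194, -0.0832, 0.0052], 'grip_width': 0.0005}
top
lid deg 46.0 45.61722534591485 1446 z off 0.01275303921597532
ridge 248 -0.2016894439372951 [0.02867444 0.03218225] top world 0.30722761427844486
reagent_bottle 0.61 206 190 [0.655 0.201 0.145]
tube_rack 0.56 398 226 [ 0.566 -0.265  0.07 ]
beaker 0.77 206 262 [ 0.485  0.223 -0.001]
side
lid deg 46.5 45.330321218350946 888 z off 0.015122915235311682
ridge 525 -0.20329680086111043 [0.02731593 0.03329623] top world 0.3069589157829465
reagent_bottle 0.71 210 259 [0.65  0.223 0.113]
tube_rack 0.72 354 174 [ 0.554 -0.259  0.046]
beaker 0.96 269 308 [0.503 0.196 0.002]
```

View pics/side5.png

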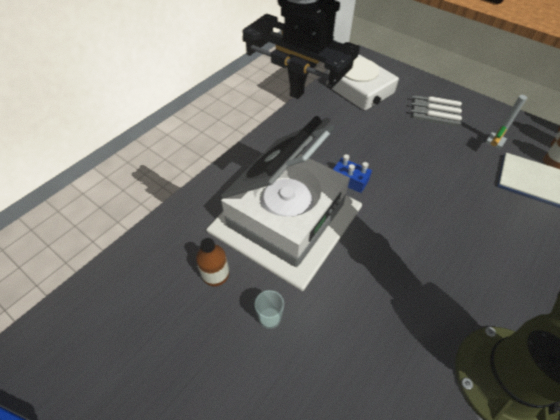

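The lid (around (290,155)) stands half-open at about 45.5° with the tool well clear. The bottle, beaker and rack are where they were. Handing in.

```bash
python3 -c "
from h import *
print(sign_off());st()"
```

```text
the job is handed in; nothing more can be done
None
the job is handed in; nothing more can be done
```

The hinge check is done and handed in after about 15 s of the 64 s allowed. The lid held at half-open, both when let go and after the press.

- **Lift:** I gripped the bar from above and raised the lid from about 11° to about 45.5°. I then let go and backed off about 120 mm for over a second, and the lid stayed where it was.
- **Press:** The closed fingers met the ridge at z ≈ 0.3065 m. I held 4.6–5.4 N for about two seconds; the highest reading was 5.4 N. I then backed off about 120 mm.
- **Final checks:** After the press the lid fits at 45.3–45.6° in the top and side views, the same as before it. The tool reads no force, and the bottle, beaker and rack are in place within measurement noise.
- **Disagreement:** The coarse angle search read about 1° higher (46–47°) than the line fit. My first plane fit latched onto the gripper and the housing in several views, so I replaced it with a fit limited to the lid.

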